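# Wind the slab roller's bed home by its spokes

### The job

Wind the bed of the slab roller back home, ready for the next slab: push the spokes of its wheel round with a fingertip, one after another, until the lip at the bed's far end rests against the rubber stops on the frame, and then take the hand away. Push the spokes without gripping them, do not touch the bed itself, and do not let it slam home. Leave the tile lying on the bed, and do not disturb the other things on the table.

Things in the scene. Friction and masses are not known exactly. Their poses are not given: they have to be found in the camera images.
- slab_roller: Slab roller fixed to the table: grey side plates, plywood bed under a steel roller, spoked wheel outside the left plate. Origin on the table below the wheel's hub; x along the bed, away from the loading end and robot; y along the shaft, outwards; z up. Wheel plane y=0. The rest fills y=-37 to -332 mm and is up to 215 mm high, with two knobs to 231 mm at x=0, y=-55 and -315 mm.
- bed (a joint): Travel of the bed, m: 0 = home, its end lip against the rubber stops; grows as the bed moves out towards +x of slab_roller (up to 0.16). It stays where it is left. Bed 460 mm long, upper face 100 mm above the table; a steel lip, 200 mm wide, hangs down at its far (+x) end and meets the stops on the frame's rails when home.
- wheel (a joint): Wheel angle, rad, geared to the bed: wheel = 25 x bed (40 mm of bed per rad), 0 = home, grows as the bed moves out. To bring the bed home, the top of the wheel goes towards +x of slab_roller. Dry friction: about 5 N at a spoke 100 mm from the hub; the wheel does not coast.
- wheel_hub (a point): Centre of the wheel's hub, 146 mm above the table. Hub 52 mm in diameter, 36 mm long. The point turns with the wheel; its x and z axes lie along the spokes, y along the shaft.
- spoke0 (a point): Outer end of spoke 0 of four equal steel rods with black grips, 16 mm thick, rounded ends 135 mm from the hub's centre, all in the upright plane y=0 of slab_roller. With the bed home it points 60 degrees from slab_roller's +x towards +z; this angle grows with joint wheel.
- spoke1 (a point): Outer end of spoke 1 of four equal steel rods with black grips, 16 mm thick, rounded ends 135 mm from the hub's centre, all in the upright plane y=0 of slab_roller. With the bed home it points 150 degrees from slab_roller's +x towards +z; this angle grows with joint wheel.
- spoke2 (a point): Outer end of spoke 2 of four equal steel rods with black grips, 16 mm thick, rounded ends 135 mm from the hub's centre, all in the upright plane y=0 of slab_roller. With the bed home it points 240 degrees from slab_roller's +x towards +z; this angle grows with joint wheel.
- spoke3 (a point): Outer end of spoke 3 of four equal steel rods with black grips, 16 mm thick, rounded ends 135 mm from the hub's centre, all in the upright plane y=0 of slab_roller. With the bed home it points 330 degrees from slab_roller's +x towards +z; this angle grows with joint wheel.
- tile_center (a point): Centre of a loose terracotta test tile, 50 x 75 x 9 mm, lying on the loading (-x) end of the bed; it rides along with the bed. Leave it alone.
- mug: Bystander: bisque mug, 80 mm across, 95 mm tall; origin on its underside, at the middle unless said.
- bowl: Bystander: terracotta bowl, 124 mm across, 60 mm tall; origin on its underside, at the middle unless said.
- paddle: Bystander: flat wooden clay paddle, about 275 mm long and 14 mm thick; origin on its underside, at the middle unless said.
- loop_tool: Bystander: loop tool with a wooden handle, 200 mm long, lying flat, its origin 60 mm from the handle's end; origin on its underside, at the middle unless said.
- rib: Bystander: round wooden rib, 84 mm across, 6 mm thick; origin on its underside, at the middle unless said.
- tool_pot: Bystander: bisque pot of modelling tools, 76 mm across, 100 mm tall, the tools reach 210 mm; origin on its underside, at the middle unless said.
Not all that is in view belongs to the job. Of the things that look like the part that bears tile_center, the smallest one is meant.

How it is judged:
By the outcome, as a careful person would: the job done as asked, in the order asked, and still so for the second after the job is handed in, with the robot touching nothing.
It also fails if it takes over 67 s, if anything falls off the work surface, if the arm or the gripper's body presses on something with over 40 N, if the wrist force passes 120 N, or if a joint passes its speed limit or range.

### The arm

A 6-joint arm with a two-finger parallel gripper is mounted at the origin on the work surface. World frame = base frame: x ahead of the robot, y to its left, z up, the work surface at z = 0. Lengths are in mm, angles in rad, forces in N, time in s.
With the tool pointing down it reaches from about 350 to 875 mm from the base axis. Payload 4.2 kg.
Tool frame: the origin (TCP) lies at the very end of the fingers, on their centre line; the grasp point (between the pads) lies 19 mm behind it (arm.pinch_z is the distance from the TCP to the grasp point, in mm); x points along the fingers, y is the direction in which the jaws open and shut, and the axes are right-handed (so a half turn about x gives the same grasp; the last joint's range is limited). The gripper opens to 85 mm and grips with 20 to 120 N. Pads are 22 mm wide; open, the fingers measure 114 mm over their backs; the gripper's body (76 mm by 85 mm) begins 54 mm behind the grasp point. The pads swing forward as they close: fully open they stand 13 mm farther back than shut.
Start: joints at [1.591, 0.385, 0.008, 0, -1.194, -0.259], TCP at [147.804, 607.251, 231.312] pointing down, gripper open.
Joint ranges: [-3.14, 3.14], [-1.21, 2.06], [-1.07, 1.41], [-3.16, 2.05], [-2.99, -0.16], [-3.1, 3.1]. Speed limits (rad/s): [2.79, 2.79, 3.14, 3.14, 3.14, 3.14].

### API

Orientations are given as a unit quaternion [x, y, z, w].
In Python, from bench import arm gives the robot as it stands.
- The arm moves only by the tool drive_tool, never from a script. Its argument "motion" is a list of rows, each a list of 4 numbers: the shift along the tool's x, y, z in mm, then the turn about the tool's x in degrees. In form: [[dx, dy, dz, spin], ...]. A call has 1 to 10 rows; each row shifts and turns the commanded pose from where the row before left it, along the tool's axes as they then stand; what a row does not reach is not made up. A row lasts 1/12 s, in which the tool goes at most 41.7 mm and 7.16 degrees, less where a joint would pass 70% of its speed; a pose out of reach is approached as far as the arm can. A call with a gripper value outside its range is refused whole. "grip" is the finger opening in mm, from 0 to 85.4, set as the call begins (left out, the last holds). The fingers move at their own pace and stop on an object; the grip force is fixed at half the most. Time passes only in rows, so rows that do not move let the fingers close. It gives the time, the measured TCP pose, the force and the opening at its end, in the units of the state.
- arm.read_state(): the state, without advancing time (a new reading comes with each control period).
- arm.get_image(name): name is "scene" or "top"; returns the picture (420x560x3 uint8, red, green, blue); there is no depth.
- arm.calibration(name): a dict with "K" (3x3 intrinsics, pixels), "eye" and "attitude" of the camera in the world. Camera axes: x right, y up, looking along -z (the intrinsics and any distortion apply to the point x, -y, -z); pixel columns grow to the right and rows downward; lengths in mm; the calibration is good to about 2 mm. A picture is of the moment at which its call begins. calibration takes no time and is no camera call.
- arm.job_done(): hands the job in, once; it reports no verdict.
The state is a dict: "clock": time; "joints": joint angles; "joint_vel": joint speeds; "joint_efforts": joint torques, N m; "position": TCP position; "ee_rot": TCP orientation; "contact_force": force on the tool from outside, world axes, zero at the start; "wrist_torque": the same for the moment, N m; "gripper_width": finger opening in mm.
Only numpy, scipy, OpenCV 4.12 (cv2) and the standard library are available. Lean on these libraries where they do the work, as an engineer would, in place of code of your own. Each camera call takes 0.05 s, during which the arm holds its last target. There are 200 camera calls.

## Working session

There is one attempt and no reset: what is moved stays moved. The work goes in short steps, Python scripts to look and compute and a tool call to move; the robot and the scene stay as the last step left them, time stands still between calls to the robot, and variables do not carry over. Pictures are saved under pics/ and viewed, about 8 in all and at most 12, crops included, and the job is handed in when it is done.

Besides the shell and the picture viewer there is one more tool, called after "Call:" as name(argument=value, ...) on one line, values as JSON. drive_tool: Moves the arm, as the interface text tells. Its arguments: {"type":"object","properties":{"motion":{"type":"array"},"grip":{"type":"number"}},"required":["motion"]}

```bash
mkdir -p pics; ls
python3 - <<'E'
from bench import arm
import cv2
for n in("scene","top"):
    cv2.imwrite(f"pics/{n}0.png",arm.get_image(n)[:,:,::-1]); print(n,arm.calibration(n))
print(arm.read_state())
E
```

```text
pics
scene {'K': array([[424.05674105,   0.        , 281.37011886],
       [  0.        , 424.05674105, 204.53998653],
       [  0.        ,   0.        ,   1.        ]]), 'eye': array([1419.17247925,  659.69331205, 1052.59266838]), 'attitude': array([0.18780373, 0.37897093, 0.8072458 , 0.41166129])}
top {'K': array([[487.22739058,   0.        , 278.36334376],
       [  0.        , 487.22739058, 208.358311  ],
       [  0.        ,   0.        ,   1.        ]]), 'eye': array([ 433.93968405,   57.88489615, 1529.35462695]), 'attitude': array([ 0.03688049, -0.03353417, -0.70240562,  0.71002932])}
{'clock': 0.1, 'joints': array([ 1.59062172e+00,  3.85482244e-01,  6.79474254e-03, -4.38371889e-04,
       -1.19402122e+00, -2.58590187e-01]), 'joint_vel': array([-9.24091110e-05, -8.86899479e-04,  5.08681859e-03,  3.15029048e-03,
        2.22079243e-04, -1.27082157e-03]), 'joint_efforts': array([-5.55438601e-04, -3.93317091e+01,  1.88930064e+01,  4.19785559e+00,
       -2.57750966e-03,  5.84508825e-06]), 'position': array([147.67892736, 606.77319628, 230.34154479]), 'ee_rot': array([-0.70201787,  0.08496202,  0.70211557,  0.08358286]), 'contact_force': array([-0.20615244,  0.17624059,  0.46313961]), 'wrist_torque': array([-0.00588872, -0.00210895,  0.02731259]), 'gripper_width': 85.50461652123364}
```

View pics/scene0.png

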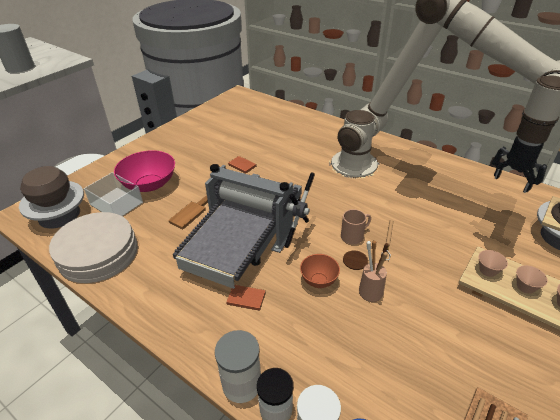

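View pics/top0.png

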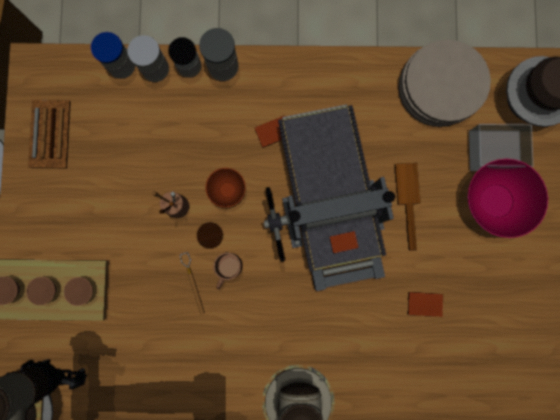

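Run:
```python
import cv2
a=cv2.imread("pics/top0.png")[90:300,190:410]
cv2.imwrite("pics/tc.png",cv2.convertScaleAbs(cv2.resize(a[60:180,50:210],None,fx=5,fy=5,interpolation=cv2.INTER_CUBIC),alpha=1.6,beta=20))
b=cv2.imread("pics/scene0.png")[160:280,175:335]
cv2.imwrite("pics/sc.png",cv2.convertScaleAbs(cv2.resize(b,None,fx=5,fy=5,interpolation=cv2.INTER_CUBIC),alpha=1.3,beta=20))
```

```text
(no output)
```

View pics/tc.png

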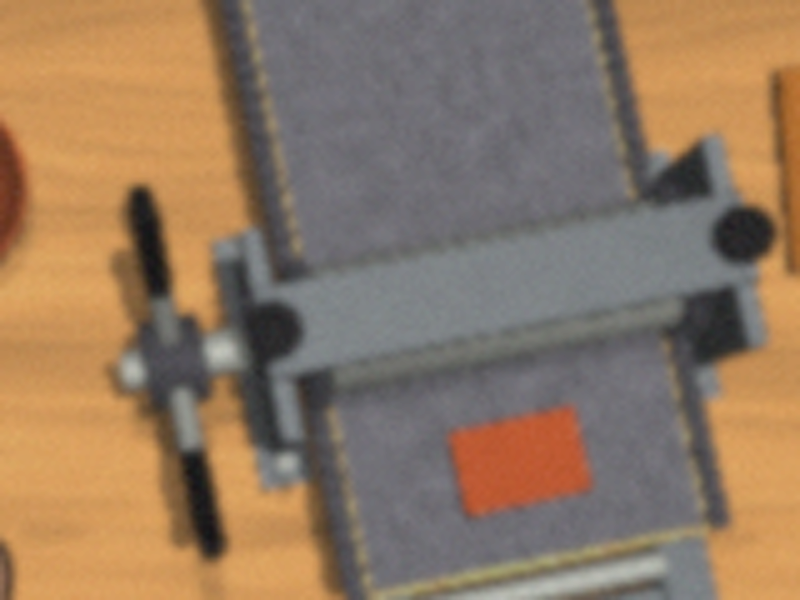

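View pics/sc.png

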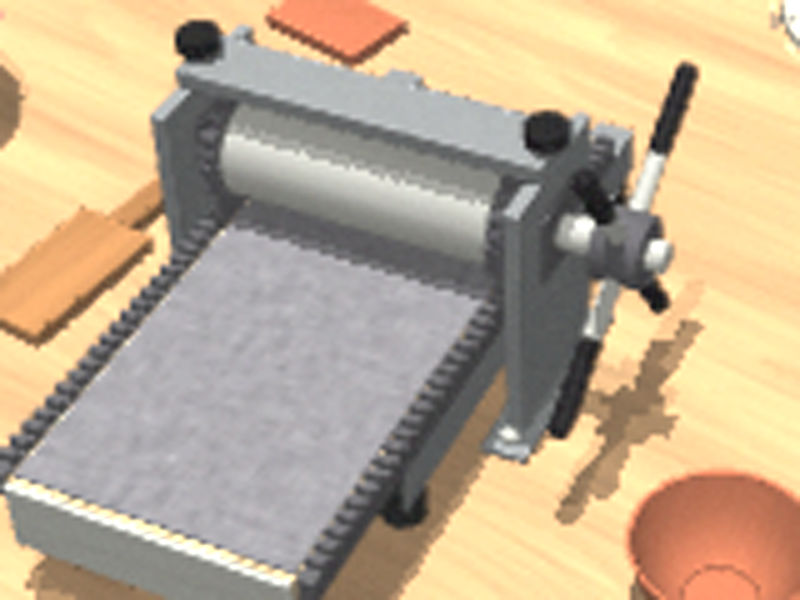

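```bash
cat > h.py <<'E'
import numpy as np, cv2
from scipy.spatial.transform import Rotation as R
from bench import arm
C={n:arm.calibration(n) for n in("scene","top")}
def proj(n,P):
    c=C[n]; p=(np.atleast_2d(P)-c["eye"])@R.from_quat(c["attitude"]).as_matrix()
    return np.c_[c["K"][0,2]-c["K"][0,0]*p[:,0]/p[:,2], c["K"][1,2]+c["K"][1,1]*p[:,1]/p[:,2]]
def unproj(n,uv,z):
    c=C[n]; d=R.from_quat(c["attitude"]).apply([(uv[0]-c["K"][0,2])/c["K"][0,0],-(uv[1]-c["K"][1,2])/c["K"][1,1],-1])
    return c["eye"]+d*(z-c["eye"][2])/d[2]
def world(q,P):
    return R.from_euler("z",q[2]).apply(np.atleast_2d(P))+[q[0],q[1],0]
def tip(a,r=131): return [r*np.cos(a),0,146+r*np.sin(a)]
E
cat > fit.py <<'E'
from h import *
from scipy.optimize import least_squares
def res(p,TB):
    q=p[:3];a=p[3]
    L=[[0,-55,228],[0,-315,228],[0,0,146]]
    s=proj("scene",world(q,L+[tip(a),tip(a-np.pi/2),tip(a+np.pi),tip(a+np.pi/2)]))
    up,dn=(tip(a-np.pi/2),tip(a+np.pi/2)) if TB else (tip(a+np.pi),tip(a))
    t=proj("top",world(q,L+[up,dn]))
    so=[[214.4,167.6],[284.4,186],[299.4,209.4],[312.6,174],[292,195.6],[288,246],[306.4,220.6]]
    to=[[295,216],[388.6,196.6],[275.6,222.4],[268,187.6],[282.4,260.4]]
    return np.r_[(s-so).ravel(),(t-to).ravel()]
for TB in(0,1):
  for a0 in(1.8,2.3,2.8):
    r=least_squares(res,[550,120,0.2,a0],args=(TB,),x_scale=[100,100,1,1])
    print(TB,a0,r.cost,r.x,np.degrees(r.x[2:])); 
    if a0==1.8: print(r.fun.reshape(-1,2).round(1).tolist())
E
python3 fit.py
```

```text
0 1.8 5121.3083376093955 [5.39629401e+02 7.46398646e+01 9.01247639e-02 2.55419606e+00] [  5.1637686  146.34465412]
[[69.3, 17.0], [-65.4, -24.5], [-1.2, 0.3], [2.0, 0.8], [-5.0, 0.1], [-6.7, -0.2], [1.3, 0.9], [0.0, -0.3], [3.1, 11.5], [-0.7, -2.7], [4.4, -2.0], [-4.6, -2.3]]
0 2.3 5121.308338024014 [5.39629106e+02 7.46398570e+01 9.01286461e-02 2.55419735e+00] [  5.16399104 146.34472826]
0 2.8 5121.308338927572 [5.39628723e+02 7.46398465e+01 9.01336837e-02 2.55419902e+00] [  5.16427967 146.34482387]
1 1.8 5189.58816884163 [5.36534426e+02 7.42472160e+01 9.27306816e-02 2.45385476e+00] [  5.31307669 140.59552153]
[[69.7, 16.5], [-65.0, -24.8], [-0.7, -0.3], [1.3, -1.1], [-6.2, 3.5], [-4.9, -0.0], [3.1, -3.0], [0.2, 0.8], [3.2, 12.3], [-0.6, -1.6], [4.1, -0.8], [-4.8, -9.9]]
1 2.3 5189.588170237963 [5.36533680e+02 7.42471340e+01 9.27402341e-02 2.45385292e+00] [  5.313624   140.59541611]
1 2.8 5189.588169584119 [5.36533944e+02 7.42471651e+01 9.27368530e-02 2.45385358e+00] [  5.31343028 140.59545366]
```

```bash
sed -i 's/so=\[\[214.4,167.6\],\[284.4,186\]/so=[[284.4,186],[214.4,167.6]/' fit.py
cat >> fit.py <<'E'
q=least_squares(res,[550,120,0.2,2.5],args=(0,),x_scale=[100,100,1,1]).x
Ri=R.from_euler("z",-q[2])
loc=lambda n,uv,z:Ri.apply(unproj(n,uv,z)-[q[0],q[1],0]).round(0).tolist()
print("bed near L,R (top)",loc("top",[314,269],100),loc("top",[381,256],100))
print("bed far L,R scene",loc("scene",[234,276.5],100),loc("scene",[176.4,257.2],100))
print("bed far top",loc("top",[281,118],100),loc("top",[350,106],100))
print("tile",loc("top",[344.3,242.2],109))
E
python3 fit.py
```

```text
0 1.8 4.970965422769386 [5.32922318e+02 7.61112678e+01 2.15568613e-01 2.57003401e+00] [ 12.35117172 147.25210184]
[[-0.1, -1.1], [-0.3, -1.0], [0.3, -0.6], [-0.2, -0.8], [-0.4, -0.6], [-1.5, -0.0], [0.2, -0.2], [-0.9, -0.3], [0.1, -0.5], [-1.2, -0.4], [-0.7, 0.4], [-0.0, -0.1]]
0 2.3 4.970965422771005 [5.32922318e+02 7.61112679e+01 2.15568615e-01 2.57003398e+00] [ 12.35117185 147.25210052]
0 2.8 4.970965422769255 [5.32922318e+02 7.61112678e+01 2.15568613e-01 2.57003401e+00] [ 12.35117174 147.25210192]
1 1.8 66.63324894291466 [5.29394280e+02 7.49184677e+01 2.24229328e-01 2.45994162e+00] [ 12.84739413 140.94427262]
[[0.2, -1.7], [-0.2, -1.2], [0.6, -1.4], [-0.9, -3.0], [-1.3, 3.1], [0.1, 0.1], [1.5, -4.7], [-0.5, 0.8], [0.4, -0.2], [-0.8, 0.9], [-0.2, 2.7], [-1.5, -8.3]]
1 2.3 66.63324894289994 [5.29394280e+02 7.49184678e+01 2.24229326e-01 2.45994158e+00] [ 12.847394   140.94427053]
1 2.8 66.63324894289796 [5.29394280e+02 7.49184678e+01 2.24229323e-01 2.45994158e+00] [ 12.84739385 140.94427018]
bed near L,R (top) [-154.0, -85.0, 100.0] [-157.0, -285.0, 100.0]
bed far L,R scene [307.0, -82.0, 100.0] [310.0, -280.0, 100.0]
bed far top [306.0, -83.0, 100.0] [300.0, -294.0, 100.0]
tile [-96.0, -187.0, 109.0]
```

```bash
cat > st.py <<'E'
from h import *
Q=[532.9,76.1,0.21557]
s=arm.read_state(); M=R.from_quat(s["ee_rot"]).as_matrix(); p=s["position"]
Ri=R.from_euler("z",-Q[2])
print("t",round(s["clock"],2),"F local",Ri.apply(s["contact_force"]).round(1),"w",s["gripper_width"].round(1))
print("tcp local",Ri.apply(p-[Q[0],Q[1],0]).round(1),"world",p.round(1))
T=Ri.as_matrix()@M; print("tool axes in roller frame (cols)\n",T.round(3))
def togo(P): return (M.T@(world(Q,P)[0]-p)).round(1)
E
python3 -c "
from st import *
print(np.degrees(np.arctan2(T[0,1],T[1,1])))"
```

```text
Traceback (most recent call last):
  File "st.py", line 5, in <module>
    print("t",round(s["clock"],2),"F local",Ri.apply(s["contact_force"]).round(1),"w",s["gripper_width"].round(1))
                                                                                      ^^^^^^^^^^^^^^^^^^^^^^^^
AttributeError: 'float' object has no attribute 'round'
```

```bash
sed -i 's/s\["gripper_width"\].round(1)/round(s["gripper_width"],1)/' st.py
python3 -c "
from st import *
print(np.degrees(np.arctan2(T[0,1],T[1,1])))"
```

```text
t 0.1 F local [-0.2  0.2  0.5] w 85.5
tcp local [-262.8  600.8  230.3] world [147.7 606.8 230.3]
tool axes in roller frame (cols)
 [[-0.001 -0.439 -0.898]
 [-0.002 -0.898  0.439]
 [-1.     0.002 -0.   ]]
-153.95926511954326
```

Call:
drive_tool(motion=[[-20,0,0,-6.5],[-20,0,0,-6.5],[-20,0,0,-6.5],[-20,0,0,-6.5],[0,37.5,-7.5,0],[0,37.5,-7.5,0],[0,37.5,-7.5,0],[0,37.5,-7.5,0],[0,37.5,-7.5,0],[0,37.5,-7.5,0]], grip=0)

```text
clock: 0.93
position: [240.0, 394.9, 310.9]
ee_rot: [-0.703, -0.076, 0.703, -0.076]
contact_force: [1.4, -0.2, 0.2]
gripper_width: -0.1
```

Call:
drive_tool(motion=[[0,37.5,-7.5,0],[0,37.5,-7.5,0],[0,37.5,-7.5,0],[0,37.5,-7.5,0],[0,37.5,-7.5,0],[0,37.5,-7.5,0],[0,37.5,-7.5,0],[0,37.5,-7.5,0],[0,37.5,-7.5,0],[0,37.5,-7.5,0]])

```text
clock: 1.77
position: [392.9, 44.7, 311.4]
ee_rot: [0.703, 0.076, -0.703, 0.076]
contact_force: [1.5, -0.4, 1.0]
gripper_width: 0.3
```

```bash
python3 -c "
from st import *
print(togo([-141,0,310]))"
```

```text
t 1.77 F local [ 1.4 -0.7  1. ] w 0.3
tcp local [-143.4   -0.7  311.4] world [392.9  44.7 311.4]
tool axes in roller frame (cols)
 [[ 0. -0. -1.]
 [ 0. -1.  0.]
 [-1. -0. -0.]]
[ 1.4 -0.7 -2.4]
```

Call:
drive_tool(motion=[[20,0,0,0],[20,0,0,0],[20,0,0,0],[20,0,0,0],[20,0,0,0],[16,0,0,0],[0,0,0,0]])

```text
clock: 2.35
position: [390.5, 45.5, 192.1]
ee_rot: [-0.7, -0.075, 0.706, -0.076]
contact_force: [-0.8, -0.2, -0.2]
gripper_width: -0.1
```

```bash
cat > look.py <<'E'
import sys,cv2,numpy as np
from h import *
n=sys.argv[1]
a=arm.get_image("scene")[:,:,::-1][150:290,170:350]; b=arm.get_image("top")[:,:,::-1][80:300,250:410]
f=lambda i,k:cv2.convertScaleAbs(cv2.resize(i,None,fx=k,fy=k,interpolation=cv2.INTER_CUBIC),alpha=1.5,beta=20)
a=f(a,2.7);b=f(b,1.8);h=max(len(a),len(b))
pad=lambda i:cv2.copyMakeBorder(i,0,h-len(i),0,0,cv2.BORDER_CONSTANT)
cv2.imwrite(f"pics/{n}.png",np.hstack([pad(a),pad(b)]))
E
python3 look.py l1; python3 -c "
from st import *"
```

```text
t 2.45 F local [-0.1  0.6  0.5] w 0.1
tcp local [-143.     1.   195.4] world [393.   46.5 195.4]
tool axes in roller frame (cols)
 [[-0.001 -0.    -1.   ]
 [-0.001 -1.     0.   ]
 [-1.     0.001  0.001]]
```

View pics/l1.png

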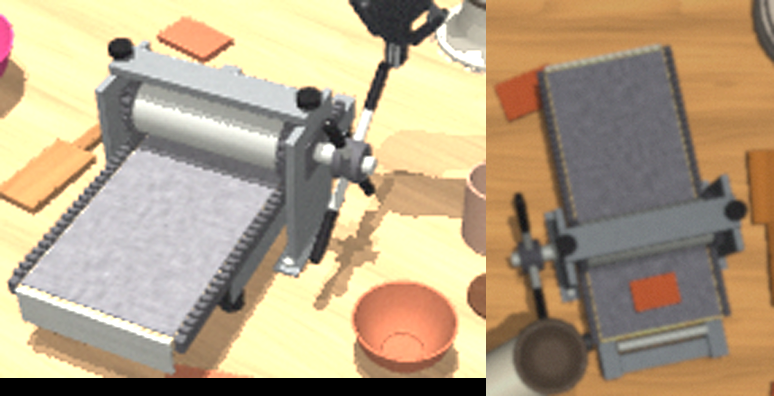

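Call:
drive_tool(motion=[[0,1,-8,0],[0,0,-6,0],[-1,0,-5,0],[-2,0,-7,0],[-3,0,-7,0],[-3,0,-7,0],[-3,0,-7,0],[-3,0,-7,0],[-3,0,-7,0],[-3,0,-7,0]])

```text
clock: 3.28
position: [450.0, 56.6, 215.6]
ee_rot: [-0.696, -0.074, 0.71, -0.077]
contact_force: [-0.3, 1.8, -1.1]
gripper_width: -0.0
```

Call:
drive_tool(motion=[[-2,0,-6,0],[-2,0,-6,0],[-2,0,-6,0],[-2,0,-6,0],[-2,0,-6,0],[-2,0,-6,0],[0,0,-6,0],[0,0,-6,0],[0,0,-4,0],[0,0,0,0]])

```text
clock: 4.12
position: [512.1, 71.8, 228.5]
ee_rot: [0.704, 0.076, -0.702, 0.076]
contact_force: [-1.2, 0.0, -0.2]
gripper_width: 0.0
```

```bash
python3 look.py l2; python3 -c "
from st import *"
```

```text
t 4.22 F local [ 0.2 -0.6 -0.1] w 0.2
tcp local [-21.6   0.5 228.5] world [511.7  71.9 228.5]
tool axes in roller frame (cols)
 [[ 0.003 -0.    -1.   ]
 [ 0.001 -1.     0.   ]
 [-1.    -0.001 -0.003]]
```

View pics/l2.png

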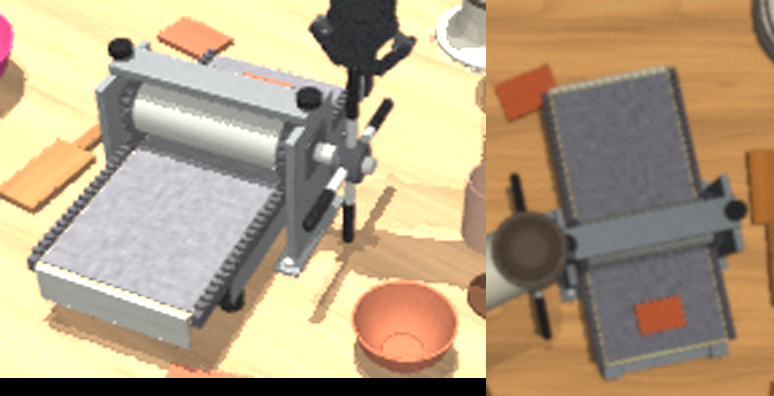

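Call:
drive_tool(motion=[[0,0,-5,0],[0,0,-5,0],[0,0,-5,0],[0,0,-5,0],[0,0,-4,0],[0,0,-4,0],[0,0,-3,0],[0,0,-2,0],[0,0,-2,0],[0,0,-2,0]])

```text
clock: 5.05
position: [544.3, 78.6, 226.5]
ee_rot: [-0.7, -0.075, 0.706, -0.076]
contact_force: [-6.2, -2.3, -2.1]
gripper_width: 0.3
```

Call:
drive_tool(motion=[[0,0,-1,0],[0,0,-1,0],[0,0,-1,0],[0,0,-1,0],[0,0,-1,0],[0,0,-1,0]])

```text
clock: 5.55
position: [550.0, 80.1, 226.3]
ee_rot: [-0.7, -0.076, 0.706, -0.076]
contact_force: [-7.1, -0.9, -0.9]
gripper_width: -0.1
```

```bash
python3 look.py l3; python3 -c "
from st import *"
```

```text
t 5.65 F local [-5.8 -0.  -1.9] w 0.1
tcp local [ 17.9   0.3 226.4] world [550.3  80.2 226.4]
tool axes in roller frame (cols)
 [[-0.007 -0.001 -1.   ]
 [ 0.    -1.     0.001]
 [-1.    -0.     0.007]]
```

View pics/l3.png

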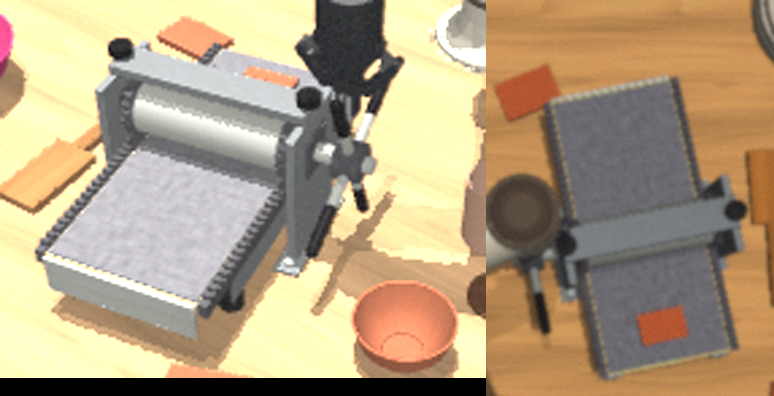

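Call:
drive_tool(motion=[[0,0,-1,0],[0,0,-1,0],[0,0,-1,0],[0,0,-1,0],[0,0,-1,0],[0,0,-1,0]])

```text
clock: 6.15
position: [556.0, 81.5, 226.5]
ee_rot: [-0.7, -0.076, 0.706, -0.076]
contact_force: [-7.3, -0.7, -0.6]
gripper_width: -0.4
```

Call:
drive_tool(motion=[[0,0,-1,0],[0,0,-1,0],[0,0,-1,0],[0,0,-1,0],[0,0,-1,0],[0,0,-1,0]])

```text
clock: 6.65
position: [562.1, 82.9, 226.7]
ee_rot: [-0.701, -0.076, 0.705, -0.076]
contact_force: [-5.4, -0.1, -0.4]
gripper_width: -0.3
```

```bash
python3 -c "
from st import *"
```

```text
t 6.65 F local [-5.3  1.  -0.4] w -0.3
tcp local [ 30.    0.4 226.7] world [562.1  82.9 226.7]
tool axes in roller frame (cols)
 [[-0.007 -0.001 -1.   ]
 [ 0.    -1.     0.001]
 [-1.    -0.     0.007]]
```

Call:
drive_tool(motion=[[0,0,-1,0],[0,0,-1,0],[0,0,-1,0],[0,0,-1,0],[0,0,-1,0]])

```text
clock: 7.07
position: [567.2, 84.0, 226.9]
ee_rot: [-0.701, -0.076, 0.705, -0.076]
contact_force: [-6.3, -0.9, 0.1]
gripper_width: -0.0
```

Call:
drive_tool(motion=[[0,0,-1,0],[0,0,-1,0],[0,0,-1,0],[0,0,-1,0],[0,0,-1,0]])

```text
clock: 7.48
position: [572.2, 85.1, 227.0]
ee_rot: [-0.701, -0.076, 0.705, -0.076]
contact_force: [-6.6, -1.6, 0.0]
gripper_width: -0.1
```

```bash
python3 look.py l4; python3 -c "
from st import *"
```

```text
t 7.58 F local [-5.5  0.4 -0. ] w -0.0
tcp local [ 40.6   0.4 227.1] world [572.5  85.1 227.1]
tool axes in roller frame (cols)
 [[-0.005 -0.001 -1.   ]
 [ 0.    -1.     0.001]
 [-1.    -0.     0.005]]
```

View pics/l4.png

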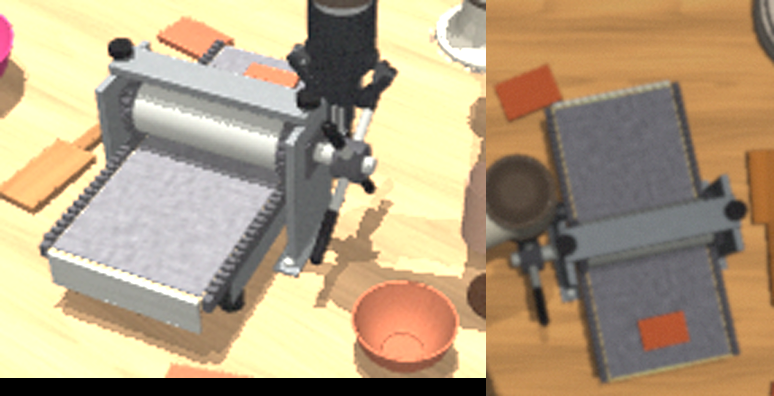

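Call:
drive_tool(motion=[[0,0,6,0],[-30,0,0,0],[-30,0,0,0],[-20,0,6,0],[0,0,35,0],[0,0,35,0],[0,0,35,0],[0,0,35,0],[0,0,32,0],[0,0,0,0]])

```text
clock: 8.42
position: [390.7, 44.9, 309.5]
ee_rot: [0.704, 0.077, -0.702, 0.075]
contact_force: [1.6, 0.4, -0.7]
gripper_width: 0.1
```

Call:
drive_tool(motion=[[20,0,0,0],[25,0,0,0],[25,0,0,0],[25,0,0,0],[15,0,0,0],[0,0,0,0]])

```text
clock: 8.92
position: [393.4, 45.7, 195.8]
ee_rot: [-0.702, -0.075, 0.704, -0.076]
contact_force: [0.0, 0.3, 0.7]
gripper_width: -0.2
```

```bash
python3 look.py l5; python3 -c "
from st import *"
```

```text
t 9.02 F local [0.  0.1 0. ] w 0.0
tcp local [-140.6    0.4  199. ] world [395.5  46.4 199. ]
tool axes in roller frame (cols)
 [[ 0.002  0.    -1.   ]
 [-0.    -1.    -0.   ]
 [-1.     0.    -0.002]]
```

View pics/l5.png

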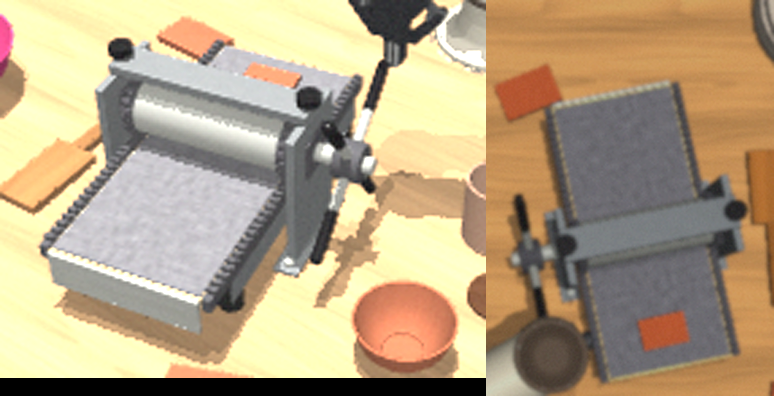

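Call:
drive_tool(motion=[[2,0,-8,0],[0,0,-6,0],[-1,0,-6,0],[-2,0,-7,0],[-3,0,-7,0],[-3,0,-7,0],[-3,0,-7,0],[-3,0,-7,0],[-3,0,-7,0],[-3,0,-7,0]])

```text
clock: 9.85
position: [454.0, 57.1, 218.1]
ee_rot: [-0.698, -0.074, 0.708, -0.077]
contact_force: [-0.4, 0.9, -0.5]
gripper_width: 0.2
```

Call:
drive_tool(motion=[[-2,0,-6,0],[-2,0,-6,0],[-2,0,-6,0],[-2,0,-6,0],[-1,0,-6,0],[0,0,-6,0],[0,0,-6,0],[0,0,-6,0],[0,0,-4,0],[0,0,-2,0]])

```text
clock: 10.68
position: [515.2, 72.4, 226.3]
ee_rot: [0.703, 0.076, -0.703, 0.076]
contact_force: [-3.6, -2.6, 1.9]
gripper_width: 0.1
```

Call:
drive_tool(motion=[[0,0,-3,0],[0,0,-3,0],[0,0,-3,0],[0,0,-3,0],[0,0,-3,0],[0,0,-3,0],[0,0,-2,0],[0,0,-1,0],[0,0,-1,0],[0,0,-1,0]])

```text
clock: 11.52
position: [535.5, 76.8, 225.6]
ee_rot: [-0.702, -0.076, 0.704, -0.076]
contact_force: [-6.0, -1.6, 0.8]
gripper_width: 0.2
```

```bash
python3 -c "
from st import *"
```

```text
t 11.52 F local [-6.2 -0.3  0.8] w 0.2
tcp local [2.700e+00 1.000e-01 2.256e+02] world [535.5  76.8 225.6]
tool axes in roller frame (cols)
 [[-0.004 -0.001 -1.   ]
 [-0.    -1.     0.001]
 [-1.     0.     0.004]]
```

Call:
drive_tool(motion=[[0,0,-1.5,0],[0,0,-1.5,0],[0,0,-1.5,0],[0,0,-1.5,0],[0,0,-1.5,0],[0,0,-1.5,0],[0,0,-1.5,0],[0,0,-1,0],[0,0,-1,0],[0,0,-1,0]])

```text
clock: 12.35
position: [547.6, 79.7, 224.3]
ee_rot: [-0.701, -0.076, 0.706, -0.076]
contact_force: [-6.9, -1.0, -1.3]
gripper_width: 0.0
```

Call:
drive_tool(motion=[[0,0,-0.5,0],[0,0,-0.5,0],[0,0,-0.5,0],[0,0,-0.5,0],[0,0,-0.5,0],[0,0,-0.5,0],[0,0,-0.5,0],[0,0,-0.5,0]])

```text
clock: 13.02
position: [551.5, 80.7, 224.3]
ee_rot: [-0.701, -0.076, 0.706, -0.076]
contact_force: [-6.8, -0.8, -2.2]
gripper_width: 0.4
```

Call:
drive_tool(motion=[[0,0,-0.5,0],[0,0,-0.5,0],[0,0,-0.5,0],[0,0,-0.5,0],[0,0,-0.5,0],[0,0,-0.5,0]])

```text
clock: 13.52
position: [554.4, 81.4, 224.4]
ee_rot: [-0.701, -0.076, 0.705, -0.076]
contact_force: [-7.6, -1.6, -0.9]
gripper_width: 0.4
```

Call:
drive_tool(motion=[[0,0,-0.5,0],[0,0,-0.5,0],[0,0,-0.5,0],[0,0,-0.5,0],[0,0,-0.5,0],[0,0,-0.5,0]])

```text
clock: 14.02
position: [557.6, 82.1, 224.6]
ee_rot: [-0.701, -0.076, 0.705, -0.076]
contact_force: [-7.0, -0.2, -0.8]
gripper_width: 0.1
```

Call:
drive_tool(motion=[[0,0,-0.5,0],[0,0,-0.5,0],[0,0,-0.5,0],[0,0,-0.5,0]])

```text
clock: 14.35
position: [559.6, 82.6, 224.6]
ee_rot: [-0.701, -0.076, 0.705, -0.076]
contact_force: [-6.4, 0.0, -1.1]
gripper_width: -0.4
```

Call:
drive_tool(motion=[[0,0,-0.5,0],[0,0,-0.5,0],[0,0,-0.5,0],[0,0,-0.5,0]])

```text
clock: 14.68
position: [561.6, 83.0, 224.7]
ee_rot: [-0.701, -0.076, 0.705, -0.076]
contact_force: [-5.9, -1.2, -0.6]
gripper_width: -0.1
```

Call:
drive_tool(motion=[[0,0,-0.5,0],[0,0,-0.5,0],[0,0,-0.5,0],[0,0,-0.5,0]])

```text
clock: 15.02
position: [562.4, 83.1, 224.6]
ee_rot: [-0.7, -0.076, 0.706, -0.076]
contact_force: [-10.7, -0.9, 2.1]
gripper_width: 0.1
```

Call:
drive_tool(motion=[[0,0,-0.5,0],[0,0,-0.5,0],[0,0,-0.5,0],[0,0,-0.5,0]])

```text
clock: 15.35
position: [562.5, 83.1, 224.5]
ee_rot: [-0.698, -0.075, 0.708, -0.076]
contact_force: [-14.8, -1.1, 3.5]
gripper_width: -0.3
```

```bash
python3 look.py l6; python3 -c "
from st import *"
```

```text
t 15.45 F local [-14.    2.1   3.2] w 0.1
tcp local [ 30.4   0.5 224.5] world [562.5  83.1 224.5]
tool axes in roller frame (cols)
 [[-0.013 -0.001 -1.   ]
 [ 0.001 -1.     0.001]
 [-1.    -0.001  0.013]]
```

View pics/l6.png

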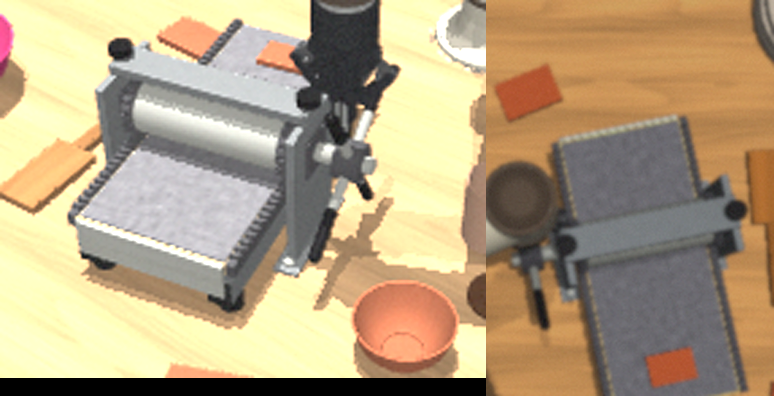

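Position stalled at x≈562.5 while the force rose from 6 to 15 N, at the expected 60° spoke angle, and the picture shows the lip against the frame ends. I'll back off gently and withdraw.

Call:
drive_tool(motion=[[0,0,-1,0],[0,0,0,0],[0,0,2,0],[0,0,2,0],[0,0,3,0],[0,0,4,0],[-25,0,0,0],[-30,0,0,0],[-30,0,0,0],[-20,0,0,0]])

```text
clock: 16.28
position: [559.9, 82.2, 335.3]
ee_rot: [0.706, 0.076, -0.7, 0.076]
contact_force: [1.0, -0.4, 0.8]
gripper_width: -0.0
```

Call:
drive_tool(motion=[[0,-30,20,0],[0,-35,20,0],[0,-35,20,0],[0,-35,20,0],[0,-35,20,0],[0,-35,20,0],[0,-35,20,0],[0,-25,10,0],[0,-10,0,0],[0,0,0,0]])

```text
clock: 17.12
position: [352.4, 321.1, 331.9]
ee_rot: [0.704, 0.078, -0.702, 0.076]
contact_force: [-0.3, -0.1, 0.2]
gripper_width: 0.3
```

```bash
python3 look.py l7; python3 -c "
from st import *"
```

```text
t 17.22 F local [ 0.4 -1.  -0.6] w 0.0
tcp local [-123.7  275.6  331.6] world [353.1 318.9 331.6]
tool axes in roller frame (cols)
 [[ 0.001  0.    -1.   ]
 [ 0.001 -1.    -0.   ]
 [-1.    -0.001 -0.001]]
```

View pics/l7.png

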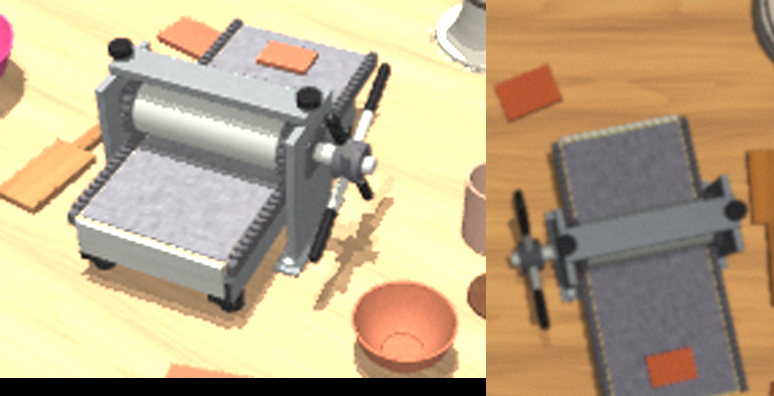

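```bash
python3 -c "
from bench import arm
print(arm.job_done())"
```

```text
the job is handed in; nothing more can be done
None
```

The bed is home, and I handed the job in at about 17 s on the robot's clock. I pushed two spokes in turn over the top of the wheel with the closed fingertips. That moved the bed by about 124 mm, an estimate from the fitted wheel angle.

- **Home stop:** I crept through the last part at about 6 mm/s. The fingertip then stopped advancing while the push force rose from about 6 N to 15 N. The spoke was then at roughly the 60° expected for home.
- **After the hand withdrew:** The last pictures show the bed, lip and wheel where the push left them. The tile is still lying on the loading end of the bed. The contact force reads about zero, with the tool well clear of everything.
- **Bystanders:** Every travel move went well above the things on the table. The bowl and the parts of the paddle and mug in the last crop look unmoved. The loop tool, rib and tool pot were outside that crop, so I did not check them again.
- **Not checked separately:** I read the final wheel angle from the pictures only to within about 3°. The evidence that the bed is home is the stalled push and the lip seen against the frame ends. No check failed or disagreed.

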